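Pack the rail modules and mark their number

ROBOT

A 6-joint arm with a two-finger parallel gripper is mounted at the origin on a cart in front of the work surface, level with it; the furniture and walls round the work are solid. World frame = base frame: x ahead of the robot, y to its left, z up, the work surface at z = 0. Lengths are in m, angles in rad, forces in N, time in s.
With the tool pointing down it reaches from about 0.375 to 0.925 m from the base axis. Payload 5.7 kg.
Tool frame: the origin (TCP) lies midway between the tips of the shut fingers; the grasp point (between the pads) lies 19 mm behind it; z points along the fingers, x is the direction in which the jaws open and shut, and the axes are right-handed (so a half turn about z gives the same grasp; the last joint's range is limited). The gripper opens to 88 mm and grips with 3 to 60 N. Pads are 20 mm wide; open, the fingers measure 115 mm over their backs; the gripper's body (75 mm by 178 mm) begins 61 mm behind the grasp point.
Start: joints at [1.03, 0.359, 1.51, -0, 1.272, -0.115], TCP at [0.248, 0.546, 0.191] pointing down, gripper open.
Joint ranges: [-2.97, 2.97], [-1.01, 2.36], [0.21, 2.38], [-0.96, 4.11], [0.2, 2.71], [-2.98, 2.98]. Speed limits (rad/s): [2.39, 2.39, 3.14, 3.14, 3.14, 3.14].

INTERFACE

Orientations are given as a unit quaternion [x, y, z, w].
In Python, from bench import move_ptp, servo_line, goto_joints, move_gripper, sleep, inverse_kinematics, capture, PlanningError, close_job, spot_in, silhouettes, current_clock, current_joint_pos, current_qvel, current_joint_torque, current_position, current_orientation, current_force, current_torque, current_finger_gap gives the robot as it stands. Calls block until the motion is done:
- move_ptp(position, orientation): joint-space move of the TCP to a pose.
- servo_line(position, orientation=None, rate=0.15, contact_N=None): straight line of the TCP; orientation=None keeps the orientation; rate is the mean speed in m/s. With contact_N (N) it stops when the force on the tool has changed by that much, and returns True; else False.
- goto_joints(angles): joint-space move.
- move_gripper(opening): finger opening in m; the grip force is fixed at half the most; returns when the fingers have stopped.
- sleep(seconds).
- inverse_kinematics(position, orientation): joint angles nearest the present ones, or None.
- capture(name): name is "scene" or "top" or "wrist"; returns a dict with "image" (480x640x3 uint8, blue, green, red), "range_z" (480x640 float32, m along the optical axis (not along the pixel's ray), 0 where there is no reading), "intrinsics" (3x3 intrinsics, pixels), "R" (3x3) and "t" (3): a world point X has camera coordinates R X + t. Camera axes: x right, y down, z forward; pixel columns grow to the right and rows downward; lengths in m; the calibration is good to about 2 mm. The wrist camera is an equidistant fisheye: a pixel r from the principal point sees the ray r / f radians off the axis. A picture is of the moment at which its call begins.
A pose or a line that the arm cannot do raises PlanningError and nothing moves.
- close_job(): hands the job in, once; it reports no verdict.
Trained networks look in the newest picture that a camera, given by its name, has taken for a name from the list of things; names that differ only in an ending like _2 or _b are one class to them, and where a whole thing is asked for, a point or a joint stands for the part that bears it (a point fixed in the world has none). Each returns a list of dicts, best first, with "conf" (0 to 1); they miss things now and then, are a little off and sometimes report something else, mostly with a low value. They report only what shows in the picture. A call takes as long as a camera call. They do not tell look-alikes from the thing itself.
- spot_in(camera, query): "xy" ([column, row] in pixels, amid what is visible of it).
- silhouettes(camera, query): "region" (480x640 bool, what is visible of it) and "xy" ([column, row] in pixels, amid what is visible of it).
Readings, each from a call of its own:
- current_clock(): time.
- current_joint_pos(): joint angles.
- current_qvel(): joint speeds.
- current_joint_torque(): joint torques, N m.
- current_position(): TCP position.
- current_orientation(): TCP orientation.
- current_force(): force on the tool from outside, world axes, zero at the start.
- current_torque(): the same for the moment, N m.
- current_finger_gap(): finger opening in m.
Only numpy, scipy, OpenCV 4.12 (cv2) and the standard library are available. Lean on these libraries where they do the work, as an engineer would, in place of code of your own. Each camera call takes 0.05 s, during which the arm holds its last target. There are 200 camera calls.

TASK

Put all the rail modules that stand on the desk into the goods-out tray, and roll the count wheel of the label marker, pushing its ridges away from you, until it shows how many modules there are. When the modules are in and the number is right, pull the marker's slide knob fully out until it clicks and push it fully home again to print the label. Do not shove the tape measure or the stapler about.

Things in the scene. Friction and masses are not known exactly. Their poses are not given: they have to be found in the camera images.
- module1: rail module (grey plastic block with a raised head), present or absent (None when absent): 88 long (own x), 36 wide (own y), 58 tall (own z); the lower 42 mm have the full 88 length, above that a head 44 long, 36 wide. Origin: centre of the underside. About 0.11 kg. Starts standing on the desk; grip it across the 36.
- module2: rail module (grey plastic block with a raised head), present or absent (None when absent): 88 long (own x), 36 wide (own y), 58 tall (own z); the lower 42 mm have the full 88 length, above that a head 44 long, 36 wide. Origin: centre of the underside. About 0.11 kg. Starts standing on the desk; grip it across the 36.
- module3: rail module (grey plastic block with a raised head), present or absent (None when absent): 88 long (own x), 36 wide (own y), 58 tall (own z); the lower 42 mm have the full 88 length, above that a head 44 long, 36 wide. Origin: centre of the underside. About 0.11 kg. Starts standing on the desk; grip it across the 36.
- module4: rail module (grey plastic block with a raised head), present or absent (None when absent): 88 long (own x), 36 wide (own y), 58 tall (own z); the lower 42 mm have the full 88 length, above that a head 44 long, 36 wide. Origin: centre of the underside. About 0.11 kg. Starts standing on the desk; grip it across the 36.
- module5: rail module (grey plastic block with a raised head), present or absent (None when absent): 88 long (own x), 36 wide (own y), 58 tall (own z); the lower 42 mm have the full 88 length, above that a head 44 long, 36 wide. Origin: centre of the underside. About 0.11 kg. Starts standing on the desk; grip it across the 36.
- tray: fixed open grey tray, 225 (own x) x 235 (own y) x 35 mm high, walls and floor 4 mm thick. Origin: centre of its underside, on the desk. It may stand left or right, slightly turned.
- marker_box: label marker, a fixed grey box 120 deep (own x, front face towards own -x) x 240 wide (own y), top at 80 mm. Origin: centre of its underside, on the desk. The count wheel stands out of its top on the left half (own y = +55 mm), the slide knob out of its front on the right half (own y = -60 mm). It may stand on either side of the desk, slightly turned.
- wheel_axis (a point): centre of the count wheel, 65 mm above the desk; its axle runs along the marker's own y. Hub radius 33, 38 wide, with 8 ridges, each 6 thick and 36 wide, that reach out to radius 52; so the highest ridge passes 117 mm above the desk. At rest a valley is on top and ridges stand 22.5 degrees before and behind the vertical. The valley on top, between the two white pointers on the box, is the number shown: its raised white dots (none to seven).
- count (a joint): angle of the count wheel, rad: number shown = angle / 0.785 (0 shows none, stops just below 0 and above 7). It grows when the top of the wheel is pushed away from the robot (marker's own +x). One ridge pushed 45 degrees, from 22.5 degrees before the vertical to 22.5 degrees behind (about 38 mm), adds one. It clicks into each number by itself (about 1.5 N at the rim) and can be pushed back. Starts at 0, 1 or 2.
- feed (a joint): travel of the slide knob out of the marker's front, along the marker's own -x, m: 0 fully home, 0.035 fully out. It clicks into both ends and springs to the nearer one; about 4 N to pull out or push home.
- feed_grip (a point): centre of the slide knob's round black head (30 mm diameter, 20 long along the marker's own x, its axis 50 mm above the desk); moves with the knob. When home, 20 mm of its 12 mm steel stem show between head and front face. Pinch it from above across the marker's own y.
- tape_measure: orange tape measure standing loose among the modules, 36 x 84 x 62 mm, origin under its centre; leave it alone.
- stapler: stapler standing loose behind the modules, 32 x 135 x 46 mm, origin under its centre; leave it alone.
Mind the look-alikes: they are no part of the job. Leave any blue or turquoise look-alike of the module4 alone.

How it is judged:
On the way, in this order (a step that is already met when the one before it is completed fails the run):
1. the slide knob is fully out while all modules are in the tray and the wheel shows their number (4 or 5; the terms 'below -5 m' only ask which module is absent) (value of joint feed above 0.031 m and ((value of joint count between 2.94159 and 3.34159 rad and ((height (world z) of module1 below -5 m and value of joint feed above -1 m) or (height (world z) of module2 below -5 m and value of joint feed above -1 m) or (height (world z) of module3 below -5 m and value of joint feed above -1 m) or (height (world z) of module4 below -5 m and value of joint feed above -1 m) or (height (world z) of module5 below -5 m and value of joint feed above -1 m))) or (value of joint count between 3.72699 and 4.12699 rad and not (height (world z) of module1 below -5 m and value of joint feed above -1 m) and not (height (world z) of module2 below -5 m and value of joint feed above -1 m) and not (height (world z) of module3 below -5 m and value of joint feed above -1 m) and not (height (world z) of module4 below -5 m and value of joint feed above -1 m) and not (height (world z) of module5 below -5 m and value of joint feed above -1 m))) and x of module1 in the frame of tray between -0.1 and 0.1 m and y of module1 in the frame of tray between -0.106 and 0.106 m and z of module1 in the frame of tray between 0 and 0.05 m and (angle between module1's own z axis and vertical below 0.25 rad or angle between module1's own z axis and vertical between 1.4 and 1.74 rad) and x of module2 in the frame of tray between -0.1 and 0.1 m and y of module2 in the frame of tray between -0.106 and 0.106 m and z of module2 in the frame of tray between 0 and 0.05 m and (angle between module2's own z axis and vertical below 0.25 rad or angle between module2's own z axis and vertical between 1.4 and 1.74 rad) and x of module3 in the frame of tray between -0.1 and 0.1 m and y of module3 in the frame of tray between -0.106 and 0.106 m and z of module3 in the frame of tray between 0 and 0.05 m and (angle between module3's own z axis and vertical below 0.25 rad or angle between module3's own z axis and vertical between 1.4 and 1.74 rad) and x of module4 in the frame of tray between -0.1 and 0.1 m and y of module4 in the frame of tray between -0.106 and 0.106 m and z of module4 in the frame of tray between 0 and 0.05 m and (angle between module4's own z axis and vertical below 0.25 rad or angle between module4's own z axis and vertical between 1.4 and 1.74 rad) and x of module5 in the frame of tray between -0.1 and 0.1 m and y of module5 in the frame of tray between -0.106 and 0.106 m and z of module5 in the frame of tray between 0 and 0.05 m and (angle between module5's own z axis and vertical below 0.25 rad or angle between module5's own z axis and vertical between 1.4 and 1.74 rad)), for 0.2 s.
2. the slide knob is fully home again (value of joint feed below 0.003 m), for 0.2 s.
At the end, for the whole second after the job is handed in: All present modules rest flat inside the tray (standing or lying on a side, on its floor), the wheel clicked in at their number (within 0.2 rad), the slide knob within 3 mm of home, everything at rest (value of joint feed below 0.003 m and ((value of joint count between 2.94159 and 3.34159 rad and ((height (world z) of module1 below -5 m and value of joint feed above -1 m) or (height (world z) of module2 below -5 m and value of joint feed above -1 m) or (height (world z) of module3 below -5 m and value of joint feed above -1 m) or (height (world z) of module4 below -5 m and value of joint feed above -1 m) or (height (world z) of module5 below -5 m and value of joint feed above -1 m))) or (value of joint count between 3.72699 and 4.12699 rad and not (height (world z) of module1 below -5 m and value of joint feed above -1 m) and not (height (world z) of module2 below -5 m and value of joint feed above -1 m) and not (height (world z) of module3 below -5 m and value of joint feed above -1 m) and not (height (world z) of module4 below -5 m and value of joint feed above -1 m) and not (height (world z) of module5 below -5 m and value of joint feed above -1 m))) and x of module1 in the frame of tray between -0.1 and 0.1 m and y of module1 in the frame of tray between -0.106 and 0.106 m and z of module1 in the frame of tray between 0 and 0.05 m and (angle between module1's own z axis and vertical below 0.25 rad or angle between module1's own z axis and vertical between 1.4 and 1.74 rad) and x of module2 in the frame of tray between -0.1 and 0.1 m and y of module2 in the frame of tray between -0.106 and 0.106 m and z of module2 in the frame of tray between 0 and 0.05 m and (angle between module2's own z axis and vertical below 0.25 rad or angle between module2's own z axis and vertical between 1.4 and 1.74 rad) and x of module3 in the frame of tray between -0.1 and 0.1 m and y of module3 in the frame of tray between -0.106 and 0.106 m and z of module3 in the frame of tray between 0 and 0.05 m and (angle between module3's own z axis and vertical below 0.25 rad or angle between module3's own z axis and vertical between 1.4 and 1.74 rad) and x of module4 in the frame of tray between -0.1 and 0.1 m and y of module4 in the frame of tray between -0.106 and 0.106 m and z of module4 in the frame of tray between 0 and 0.05 m and (angle between module4's own z axis and vertical below 0.25 rad or angle between module4's own z axis and vertical between 1.4 and 1.74 rad) and x of module5 in the frame of tray between -0.1 and 0.1 m and y of module5 in the frame of tray between -0.106 and 0.106 m and z of module5 in the frame of tray between 0 and 0.05 m and (angle between module5's own z axis and vertical below 0.25 rad or angle between module5's own z axis and vertical between 1.4 and 1.74 rad) and velocity of joint count below 0.1 rad/s and linear speed of each of module1, module2, module3, module4, module5 below 0.03 m/s); the robot touches nothing.
It fails at once if the tape measure is shoved more than 4 cm (distance of tape_measure from where it was at the start of the episode above 0.04 m).
It fails at once if the stapler is shoved more than 4 cm (distance of stapler from where it was at the start of the episode above 0.04 m).
Of module1, module2, module3, module4, module5 only 4 to 5 are there at a start; the rules pass over those that are not, and their reading is None.
At some moment in a run one of module1, module2, module3, module4, module5 may be knocked a few centimetres aside while the robot is not near it.
Once in a run the grip may slacken for a moment while it holds something.
It also fails if it takes over 210 s, if anything falls off the work surface, if the arm or the gripper's body presses on something with over 40 N, if the wrist force passes 120 N, or if a joint passes its speed limit or range.

## Working session

There is one attempt and no reset: what is moved stays moved. The work goes in short steps, each a Python script; the robot and the scene stay as the last script left them, time stands still between calls to the robot, and variables do not carry over. Pictures are saved under pics/ and viewed, on a budget of 14 in all, crops included, one or two more only if the job needs it, and the job is handed in when it is done.

```bash
mkdir -p pics; ls; python3 - <<'E'
from bench import *
import cv2,numpy as np
for n in("scene","top"):
    c=capture(n); cv2.imwrite(f"pics/{n}0.png",c["image"]); print(n,c["R"].round(3).tolist(),c["t"].round(3),c["intrinsics"].tolist())
    for q in("module1","tray","marker_box","wheel_axis","feed_grip","tape_measure","stapler"):
        print(q,[(np.round(d["xy"]).tolist(),round(d["conf"],2)) for d in spot_in(n,q)])
print(current_clock(),current_orientation())
E
```

```text
pics
scene [[0.486, -0.874, -0.009], [-0.679, -0.371, -0.633], [0.55, 0.314, -0.774]] [-0.254  0.415  1.168] [[577.62532179068, 0.0, 319.89547715472105], [0.0, 577.62532179068, 241.5955592660544], [0.0, 0.0, 1.0]]
module1 [([309.0, 245.0], 0.96), ([326.0, 217.0], 0.96), ([348.0, 259.0], 0.95), ([335.0, 346.0], 0.81), ([228.0, 295.0], 0.79), ([326.0, 290.0], 0.63)]
tray [([422.0, 294.0], 0.9)]
marker_box [([236.0, 217.0], 0.74)]
wheel_axis [([239.0, 216.0], 0.77)]
feed_grip [([245.0, 243.0], 0.43), ([360.0, 197.0], 0.42)]
tape_measure [([288.0, 276.0], 0.89)]
stapler [([358.0, 196.0], 0.86)]
top [[-0.002, -1.0, -0.014], [-0.99, 0.004, -0.138], [0.138, 0.013, -0.99]] [0.017 0.558 1.118] [[443.5262514903575, 0.0, 326.8424630760487], [0.0, 443.5262514903575, 240.26097309674807], [0.0, 0.0, 1.0]]
module1 [([355.0, 280.0], 0.96), ([388.0, 330.0], 0.86), ([311.0, 245.0], 0.72), ([314.0, 203.0], 0.72), ([277.0, 330.0], 0.63), ([358.0, 243.0], 0.59), ([315.0, 288.0], 0.25)]
tray [([432.0, 240.0], 0.81)]
marker_box [([240.0, 248.0], 0.56)]
wheel_axis [([233.0, 251.0], 0.87), ([314.0, 290.0], 0.65)]
feed_grip [([260.0, 281.0], 0.4), ([313.0, 244.0], 0.25)]
tape_measure []
stapler [([329.0, 167.0], 0.83)]
0.8 [ 8.40555202e-01  5.41725901e-01 -1.92599768e-05 -1.43691601e-05]
```

View pics/scene0.png

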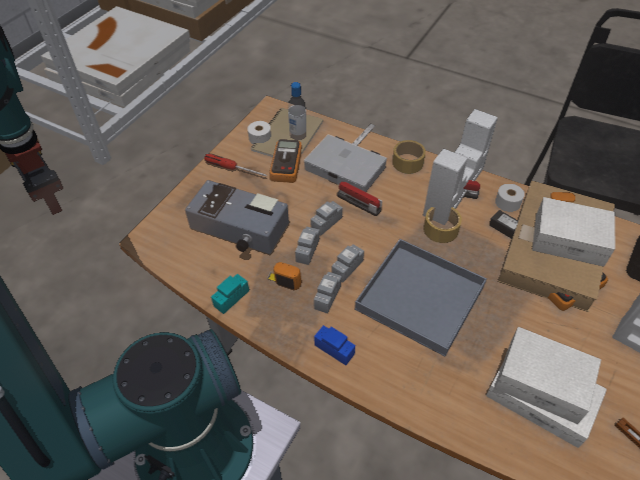

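View pics/top0.png

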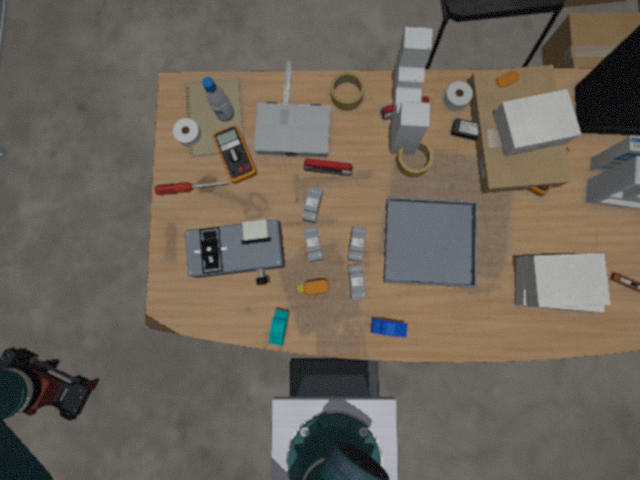

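Four grey modules show at top (313,204), (313,244), (357,243) and (357,282). Blue (389,328) and turquoise (278,327) are decoys. The tray is right at (431,242), the marker left at (236,248), the tape at (314,287) and the stapler at (328,167). Next I measure poses.

```bash
cat > h.py <<'E'
from bench import *
import cv2,numpy as np
from scipy.spatial.transform import Rotation as Ro
def cloud(c):
    K=c["intrinsics"];z=c["range_z"];v,u=np.mgrid[0:480,0:640]
    P=np.stack([(u-K[0,2])/K[0,0]*z,(v-K[1,2])/K[1,1]*z,z],-1)
    W=(P-c["t"])@c["R"]; W[z==0]=np.nan
    return W
def rect(p):  # centre, (long, short), angle of long axis about z, in (-90,90]
    (cx,cy),(w,h),a=cv2.minAreaRect((p[:,:2]*1000).astype(np.float32))
    if w<h: w,h,a=h,w,a+90
    return np.array([cx,cy])/1000,(w,h),(a+90)%180-90
def mods(c,W,cam="top"):
    hsv=cv2.cvtColor(c["image"],cv2.COLOR_BGR2HSV); out=[]
    for d in silhouettes(cam,"module1"):
        m=d["region"]; 
        if d["conf"]<.3 or m.sum()<30: continue
        sat=np.median(hsv[...,1][m]); 
        m=cv2.dilate(m.astype(np.uint8),np.ones((5,5)))>0
        p=W[m]; p=p[p[:,2]>.03]
        if len(p)<30: continue
        q=p[p[:,2]>.05]
        out.append((rect(p),rect(q) if len(q)>5 else None,sat,np.round(d["xy"]),round(d["conf"],2),np.percentile(p[:,2],98)))
    return out
def down(yaw): # tool pointing down, jaw (x) axis at angle yaw about z
    return (Ro.from_euler('z',yaw)*Ro.from_euler('x',np.pi)).as_quat()
E
python3 - <<'E'
from h import *
np.set_printoptions(precision=3,suppress=True)
c=capture("top");W=cloud(c)
for m in mods(c,W): print(m)
for q,lo,hi in(("tray",.025,.05),("marker_box",.07,.09),("wheel_axis",.09,.13),("feed_grip",.045,.08),("tape_measure",.03,.09),("stapler",.02,.07)):
    for d in silhouettes("top",q):
        p=W[cv2.dilate(d["region"].astype(np.uint8),np.ones((5,5)))>0]
        p=p[(p[:,2]>lo)&(p[:,2]<hi)]
        if len(p)>5: print(q,d["conf"],d["xy"],rect(p),len(p),p[:,:2].mean(0),np.percentile(p[:,2],98))
cr=cv2.resize(c["image"][215:300,175:375],(800,340),interpolation=cv2.INTER_CUBIC);cv2.imwrite("pics/mk.png",cr)
E
```

```text
((array([ 0.45 , -0.061]), (87.7132797241211, 36.0531005859375), 6.060216903686523), (array([ 0.45 , -0.061]), (44.84691619873047, 35.910823822021484), 5.810520172119141), np.float64(12.0), array([354., 283.]), 0.92, np.float64(0.060881630416744215))
((array([ 0.55 , -0.063]), (88.53717041015625, 36.09806823730469), -9.252723693847656), (array([ 0.55 , -0.063]), (45.089500427246094, 36.095645904541016), -9.260002136230469), np.float64(14.0), array([358., 243.]), 0.81, np.float64(0.06110313041772104))
((array([0.551, 0.053]), (88.32362365722656, 35.45662307739258), 11.581376075744629), (array([0.551, 0.053]), (45.431678771972656, 35.39049530029297), 11.2898530960083), np.float64(12.0), array([312., 245.]), 0.74, np.float64(0.06144742083461042))
((array([ 0.332, -0.142]), (88.58189392089844, 35.93716049194336), 83.12423706054688), (array([ 0.332, -0.142]), (45.65455627441406, 35.9439697265625), 82.66315460205078), np.float64(210.0), array([391., 331.]), 0.73, np.float64(0.06088092421654841))
((array([0.335, 0.141]), (87.85359191894531, 36.0565299987793), -11.018440246582031), (array([0
[... 374 characters left out ...]
17188, 121.08795166015625), -83.3183102607727) 4175 [0.534 0.247] 0.08678502744721737
feed_grip 0.69 [260.3, 279.9] (array([0.461, 0.185]), (38.77465057373047, 28.220434188842773), 10.675103187561035) 127 [0.458 0.183] 0.06718223266553097
tape_measure 0.59 [313.9, 287.9] (array([0.438, 0.044]), (64.82315063476562, 37.294227600097656), -82.19259357452393) 339 [0.437 0.043] 0.06629976110201108
tape_measure 0.44 [312.5, 204.0] (array([0.655, 0.055]), (88.25275421142578, 36.3007926940918), -13.149551391601562) 476 [0.653 0.055] 0.06096943222945113
stapler 0.69 [327.4, 166.1] (array([0.767, 0.014]), (130.3683624267578, 31.749942779541016), 80.25656127929688) 439 [0.761 0.009] 0.048960027309794325
```

View pics/mk.png

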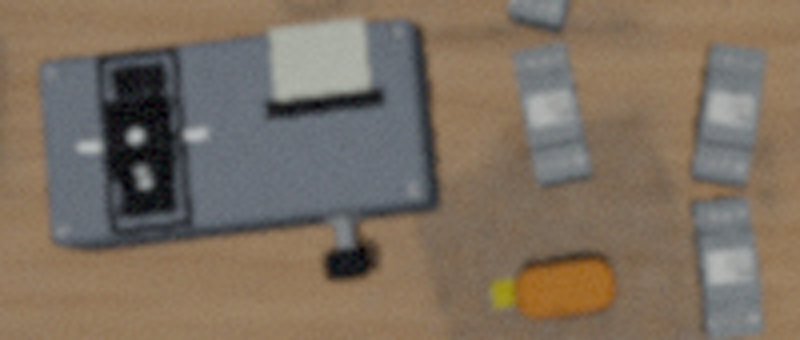

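Count shows one dot at (136,135) in the crop, with two dots next (142,178), so the wheel needs three pushes to 4. All sizes check out. Starting the modules, with re-measurement before each grasp.

```bash
cat >> h.py <<'E'
TR,TA=np.array([.555,-.257]),np.radians(-3.4)
MB,MA=np.array([.535,.253]),np.radians(6.7)
def fr(o,a,x,y): return o+np.array([x*np.cos(a)-y*np.sin(a),x*np.sin(a)+y*np.cos(a)])
def find(cam="top"):
    c=capture(cam);W=cloud(c);s=cv2.cvtColor(c["image"],cv2.COLOR_BGR2HSV)[...,1]
    X,Y,Z=W[...,0],W[...,1],W[...,2]
    ok=(Z>.033)&(Z<.067)&(X>.36)&(X<.8)&(Y<.13)&(Y>-.14)&(cv2.medianBlur(s,5)<90)
    n,L=cv2.connectedComponents(ok.astype(np.uint8),connectivity=4); r=[]
    for i in range(1,n):
        p=W[L==i]
        if len(p)<100: continue
        b=rect(p)
        if 80<b[1][0]<96 and 31<b[1][1]<42: r.append((b[0],b[2]))
        else: print("odd",b)
    return r
def place(m,slot):
    (x,y),a=m; q=down(np.radians(a+90)); gap=lambda: round(float(current_finger_gap()),4)
    move_gripper(.062); move_ptp([x,y,.12],q); servo_line([x,y,.022],q,rate=.15)
    move_gripper(.0); print("gap",gap()); servo_line([x,y,.13],q,rate=.2)
    if gap()<.03: print("MISSED"); return False
    p=fr(TR,TA,*slot); q2=down(TA+np.pi/2)
    move_ptp([*p,.13],q2)
    g=gap(); print("over tray gap",g,current_clock())
    if g<.03: return False
    servo_line([*p,.05],q2,rate=.2); hit=servo_line([*p,.025],q2,rate=.05,contact_N=6)
    print("hit",hit,"z",current_position()[2],"gap",gap())
    move_gripper(.062); servo_line([*p,.13],q2,rate=.25); return True
E
python3 - <<'E'
from h import *
ms=find();print(ms)
m=min(ms,key=lambda m:abs(m[0]-[.45,-.061]).sum())
place(m,(-.052,-.058))
print(find(),current_clock())
E
```

```text
[(array([0.6552016 , 0.05518618]), -13.542892456054688), (array([0.55073462, 0.05336848]), 11.415033340454102), (array([ 0.55031018, -0.06268413]), -9.101516723632812), (array([ 0.44995734, -0.06050661]), 6.266186714172363)]
gap 0.0352
over tray gap 0.0355 7.175
hit True z 0.025750655636917884 gap 0.0354
[(array([0.65531244, 0.05468377]), -13.891532897949219), (array([0.55046667, 0.05341177]), 11.267828941345215), (array([ 0.55014276, -0.06256755]), -9.300712585449219)] 9.4417
```

```bash
python3 - <<'E'
from h import *
for s,e in(((.052,-.058),(.55,-.063)),((-.052,.056),(.55,.053)),((.052,.056),(.655,.055))):
    ms=find(); print(ms)
    m=min(ms,key=lambda m:abs(m[0]-e).sum())
    if abs(m[0]-e).sum()>.08 or not place(m,s): print("STOP");break
move_ptp([.42,-.02,.3],down(np.pi/2))
c=capture("top");cv2.imwrite("pics/t1.png",cv2.resize(c["image"][150:350,170:500],(800,485)));print(find(),current_clock())
E
```

```text
[(array([0.65537366, 0.05506358]), -13.386383056640625), (array([0.55067542, 0.05340602]), 11.272635459899902), (array([ 0.55029932, -0.06262004]), -9.167716979980469)]
gap 0.0352
over tray gap 0.0359 13.7583
hit True z 0.025980153182144874 gap 0.0349
[(array([0.66264783, 0.03006975]), -16.198211669921875), (array([0.55081195, 0.05341531]), 11.37437915802002)]
gap 0.0356
over tray gap 0.0352 20.675
hit True z 0.02594063314572804 gap 0.0353
[(array([0.66276324, 0.03000593]), -15.757301330566406)]
gap 0.035
over tray gap 0.0354 27.2167
hit True z 0.025929696352115977 gap 0.036
[] 30.7333
```

View pics/t1.png

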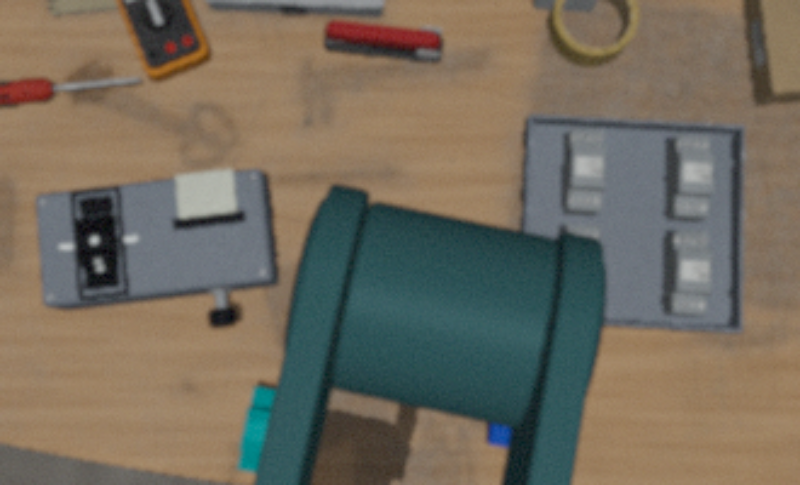

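All four are in the tray (the fourth's tail is partly hidden by the arm at (580,235)). The wheel still shows 1. Now one wheel push, checked.

```bash
cat >> h.py <<'E'
QM=down(MA+np.pi/2)
def own(p,o=MB,a=MA):
    d=p[...,:2]-o; return d[...,0]*np.cos(a)+d[...,1]*np.sin(a),-d[...,0]*np.sin(a)+d[...,1]*np.cos(a)
def wheel(end=.006,z=.107):
    w=lambda x,zz:[*fr(MB,MA,x,.055),zz]
    servo_line(w(-.055,.15),QM,rate=.25); servo_line(w(-.055,z),QM,rate=.15)
    print("push",servo_line(w(end,z),QM,rate=.06,contact_N=25),current_force().round(1))
    servo_line(w(end,.15),QM,rate=.15)
def look(name):
    c=capture("top");cv2.imwrite(f"pics/{name}.png",cv2.resize(c["image"][210:290,180:290],(550,400),interpolation=cv2.INTER_CUBIC))
E
python3 - <<'E'
from h import *
c=capture("top");W=cloud(c);u,v=own(W);k=(abs(u)<.07)&(abs(v-.055)<.03)&(W[...,2]>.1)&(W[...,2]<.13)
print("wheel own",np.percentile(u[k],[2,50,98]),np.percentile(v[k],[2,50,98]),W[...,2][k].max())
move_gripper(0); move_ptp([*fr(MB,MA,-.055,.055),.16],QM)
wheel(); move_ptp([.42,-.02,.3],down(np.pi/2)); look("w1")
print(current_clock())
E
```

```text
wheel own [-0.02046851  0.01186309  0.02207936] [0.03757022 0.0543104  0.07164335] 0.11676279056228102
push False [ 0.2  0.2 -0.3]
36.875
```

View pics/w1.png

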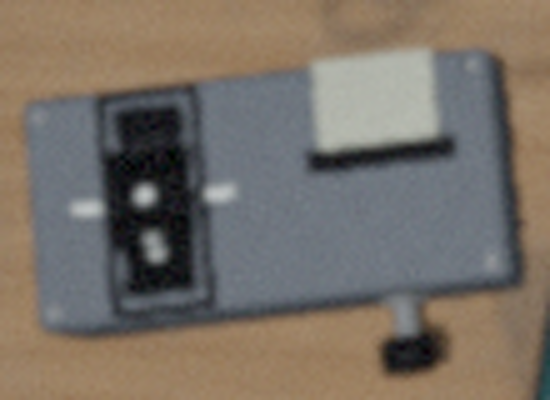

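Still one dot at (145,193), so the push did not register. I'll push again and take a wrist-camera look at the end of the stroke.

```bash
python3 - <<'E'
from h import *
w=lambda x,zz:[*fr(MB,MA,x,.055),zz]
print(current_finger_gap())
move_ptp(w(-.055,.16),QM); servo_line(w(-.055,.105),QM)
for x in np.arange(-.05,.0061,.007):
    servo_line(w(x,.105),QM,rate=.06); print(round(x,3),current_force().round(1),(np.array(current_position())-w(x,.105)).round(4))
ims=[capture("wrist")["image"],capture("scene")["image"][150:290,170:330]]
cv2.imwrite("pics/w2.png",np.hstack([cv2.resize(ims[0],(400,300)),cv2.resize(ims[1],(400,300))]))
E
```

```text
0.0002763757552938727
-0.05 [0.1 0.1 0.6] [0.0014 0.0004 0.0012]
-0.043 [ 0.3 -0.4 -0. ] [0.0007 0.0002 0.0002]
-0.036 [-0.2 -0.3  0.6] [ 0.0005  0.0001 -0.    ]
-0.029 [-0.3 -0.7  0.3] [ 0.0005  0.0001 -0.    ]
-0.022 [-0.5  0.3 -0.4] [0.0005 0.0001 0.    ]
-0.015 [ 0.3 -0.3 -0.2] [0.0006 0.0001 0.    ]
-0.008 [0.8 0.4 0.5] [0.0005 0.0001 0.    ]
-0.001 [-1.1 -0.1 -0.1] [0.0006 0.0001 0.    ]
0.006 [-1.1  0.3  0.2] [0.0005 0.0001 0.    ]
```

View pics/w2.png

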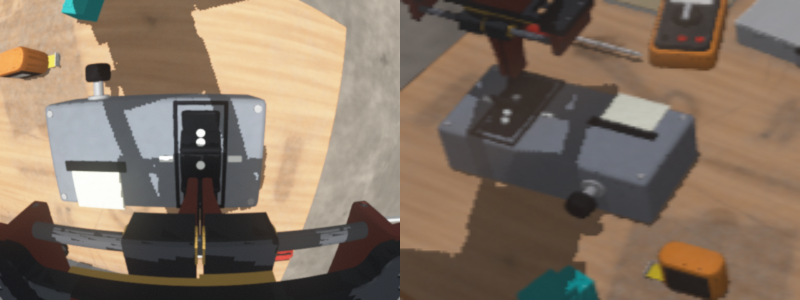

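The view is too coarse to tell. It shows finger tips at (200,178), dots 2 at (201,136) and dot 1 at (200,165). I'll take the numeric wheel profile from wrist depth at this stance, plus a zoomed crop.

```bash
cat >> h.py <<'E'
def wcloud(c):
    K=c["intrinsics"];z=c["range_z"].astype(float);v,u=np.mgrid[0:480,0:640]
    dx,dy=u-K[0,2],v-K[1,2];r=np.hypot(dx,dy)+1e-9;t=np.tan(np.minimum(r/K[0,0],1.5))
    W=(np.stack([dx/r*t*z,dy/r*t*z,z],-1)-c["t"])@c["R"]; W[z==0]=np.nan; return W
def profile(c):
    W=wcloud(c);x,y=own(W)
    k=(abs(y-.055)<.014)&(abs(x)<.08)
    for lo in np.arange(-.06,.06,.004):
        s=k&(x>=lo)&(x<lo+.004)
        if s.sum()>2: print(f"{(lo+.002)*1e3:.0f}:{np.percentile(W[...,2][s],[10,50,90]).round(3)}",end=" ")
    print()
E
python3 - <<'E'
from h import *
c=capture("wrist");print((-c["R"].T@c["t"]).round(3),current_position().round(3) if hasattr(current_position(),'round') else current_position(),c["intrinsics"][0])
profile(c)
cv2.imwrite("pics/w3.png",cv2.resize(c["image"][140:340,220:420],(600,600),interpolation=cv2.INTER_CUBIC))
E
```

```text
[0.454 0.299 0.3  ] [0.534 0.308 0.105] [371.64829954   0.         319.54153686]
-58:[0.017 0.077 0.083] -54:[0.081 0.084 0.085] -50:[0.081 0.082 0.083] -46:[0.082 0.088 0.089] -42:[0.087 0.088 0.089] -38:[0.085 0.086 0.087] -34:[0.083 0.085 0.086] -30:[0.082 0.083 0.085] -26:[0.225 0.235 0.242] -22:[0.091 0.242 0.243] -18:[0.114 0.243 0.256] -14:[0.242 0.246 0.255] -10:[0.104 0.244 0.247] -6:[0.099 0.167 0.186] -2:[0.099 0.165 0.189] 2:[0.099 0.1   0.195] 6:[0.098 0.099 0.164] 10:[0.098 0.099 0.102] 14:[0.102 0.107 0.178] 18:[0.111 0.113 0.115] 22:[0.114 0.114 0.114]
```

View pics/w3.png

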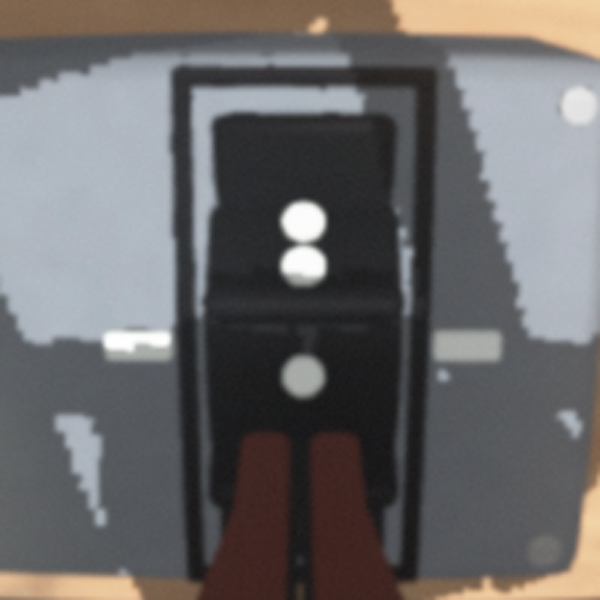

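The finger sits in the 1-dot valley (dot at (303,377), two dots nearer at (303,245)), and the wheel is at rest showing 1. I'll lift and redo the push, tracing the wheel profile at each step.

```bash
python3 - <<'E'
from h import *
w=lambda x,zz:[*fr(MB,MA,x,.055),zz]
def trace(x):
    c=capture("wrist");W=wcloud(c);ox,oy=own(W);Z=W[...,2]
    s=(abs(oy-.055)<.016)&(abs(ox)<.06)&(Z>.108)&(Z<.122)
    h=np.histogram(ox[s]*1e3,bins=np.arange(-60,61,6))[0]
    print(round(x,3),current_force().round(1),"ridge px by 6mm",h.tolist()); return c
servo_line(w(.006,.15)); trace(.006)
servo_line(w(-.055,.15),rate=.25); trace(-.055); servo_line(w(-.055,.105)); fs=[]
for x in np.arange(-.05,.0061,.008):
    servo_line(w(x,.105),QM,rate=.06); c=trace(x); fs.append(cv2.resize(c["image"][140:340,220:420],(200,200)))
cv2.imwrite("pics/w4.png",np.vstack([np.hstack(fs[:4]),np.hstack(fs[4:8])]) if len(fs)>=8 else np.hstack(fs[:4]))
E
```

```text
0.006 [-0.6 -0.1  0. ] ridge px by 6mm [0, 0, 0, 0, 0, 0, 301, 237, 0, 0, 0, 0, 344, 276, 0, 0, 0, 0, 0, 0]
-0.055 [ 1.6 -0.1  0.2] ridge px by 6mm [0, 0, 0, 0, 0, 0, 12, 0, 0, 0, 0, 0, 0, 0, 0, 0, 0, 0, 0, 0]
-0.05 [0.7 0.3 1. ] ridge px by 6mm [0, 0, 0, 0, 0, 0, 0, 0, 0, 0, 0, 0, 14, 0, 0, 0, 0, 0, 0, 0]
-0.042 [-0.1  0.   0.6] ridge px by 6mm [0, 0, 0, 0, 0, 0, 41, 3, 0, 0, 0, 0, 21, 9, 0, 0, 0, 0, 0, 0]
-0.034 [-0.9  0.3 -0. ] ridge px by 6mm [0, 0, 0, 0, 0, 0, 101, 26, 0, 0, 0, 0, 8, 8, 0, 0, 0, 0, 0, 0]
-0.026 [-0.1 -0.2  0.4] ridge px by 6mm [0, 0, 0, 0, 0, 0, 123, 57, 0, 0, 0, 0, 0, 0, 0, 0, 0, 0, 0, 0]
-0.018 [ 0.1 -0.   0.7] ridge px by 6mm [0, 0, 0, 0, 0, 0, 427, 135, 0, 0, 0, 0, 0, 0, 0, 0, 0, 0, 0, 0]
-0.01 [-0.6  0.2 -0.2] ridge px by 6mm [0, 0, 0, 0, 0, 0, 459, 191, 0, 0, 0, 0, 14, 0, 0, 0, 0, 0, 0, 0]
-0.002 [ 1.  -0.1 -0.2] ridge px by 6mm [0, 0, 0, 0, 0, 0, 463, 254, 0, 0, 0, 0, 104, 33, 0, 0, 0, 0, 0, 0]
0.006 [ 0.5 -0.3 -0.7] ridge px by 6mm [0, 0, 0, 0, 0, 0, 427, 299, 0, 0, 0, 0, 149, 73, 0, 0, 0, 0, 0, 0]
```

View pics/w4.png

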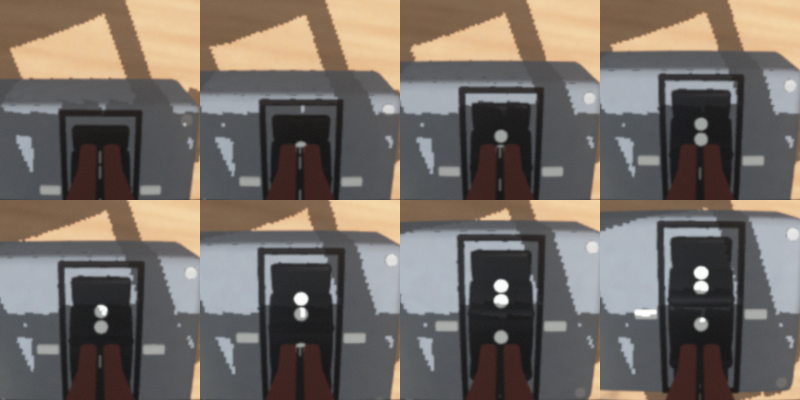

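The wheel never moves, so the finger seems to be passing over it without contact. I'll check the actual fingertip height from depth.

```bash
python3 - <<'E'
from h import *
print(current_position(),current_finger_gap(),current_orientation())
c=capture("wrist");W=wcloud(c);hsv=cv2.cvtColor(c["image"],cv2.COLOR_BGR2HSV).astype(int)
b=((hsv[...,0]<12)|(hsv[...,0]>170))&(hsv[...,1]>110)&(hsv[...,2]<140)
b[:240]&=True; x,y=own(W); Z=W[...,2]; k=b&(abs(x)<.08)&(abs(y-.055)<.04)&(Z>.09)&(Z<.3)
v,u=np.where(k)
for r in range(v.min(),v.max(),5):
    s=k[r]; 
    if s.any(): print(r,s.sum(),"z",np.median(Z[r][s]).round(4),"x",np.median(x[r][s]).round(4),"y",y[r][s].min().round(4),y[r][s].max().round(4))
E
```

```text
[0.53472592 0.30835051 0.1049342 ] 0.00010021605708221182 [ 6.64622586e-01  7.47179240e-01 -4.11138747e-06 -2.95241296e-05]
285 11 z 0.1392 x -0.0039 y 0.0483 0.0629
290 28 z 0.145 x -0.004 y 0.0467 0.0636
295 29 z 0.1509 x -0.0042 y 0.0469 0.0638
300 30 z 0.1553 x -0.0039 y 0.0467 0.064
305 33 z 0.1604 x -0.0041 y 0.0469 0.0638
310 34 z 0.1653 x -0.0043 y 0.0468 0.0639
315 37 z 0.1691 x -0.004 y 0.0462 0.0645
320 41 z 0.1735 x -0.0041 y 0.0456 0.065
325 43 z 0.1774 x -0.0041 y 0.0451 0.0651
330 49 z 0.1808 x -0.0039 y 0.0442 0.066
335 53 z 0.1844 x -0.0039 y 0.0437 0.0666
340 51 z 0.188 x -0.0041 y 0.0437 0.0666
360 2 z 0.2008 x -0.0044 y 0.0533 0.0569
400 6 z 0.2354 x -0.0152 y 0.0891 0.0903
405 1 z 0.2424 x -0.0207 y 0.0812 0.0812
410 1 z 0.2425 x -0.0194 y 0.0812 0.0812
```

The visible finger ends at z≈0.139 while the TCP reads 0.105, so the tips look about 34 mm short of the TCP. I'll confirm by touching down gently on the marker's plain top.

```bash
python3 - <<'E'
from h import *
w=lambda x,zz,y=.055:[*fr(MB,MA,x,y),zz]
servo_line(w(.006,.16),rate=.2)
servo_line(w(-.04,.16,0),rate=.25); servo_line(w(-.04,.10,0),rate=.1)
print(servo_line(w(-.04,.03,0),rate=.03,contact_N=4),current_position()[2],current_force().round(1))
servo_line(w(-.04,.16,0),rate=.2); print(current_clock())
E
```

```text
True 0.04875841574223737 [-1.7 -0.2  6.7]
49.2167
```

Confirmed: contact at TCP 0.049 on the 0.080 top, so the tips end about 31 mm above the reported TCP. I'll redo the push with that correction.

```bash
sed -i 's/def wheel(end=.006,z=.107)/def wheel(end=.006,z=.075)/' h.py; python3 - <<'E'
from h import *
move_ptp([*fr(MB,MA,-.055,.055),.16],QM)
wheel(); c=capture("wrist")
wheel(); c2=capture("wrist")
cv2.imwrite("pics/w5.png",np.hstack([cv2.resize(d["image"][100:400,160:480],(400,375)) for d in(c,c2)]));print(current_clock())
E
```

```text
push False [ 0.6  0.2 -0.2]
push False [-0.6 -0.   0.1]
55.2333
```

View pics/w5.png

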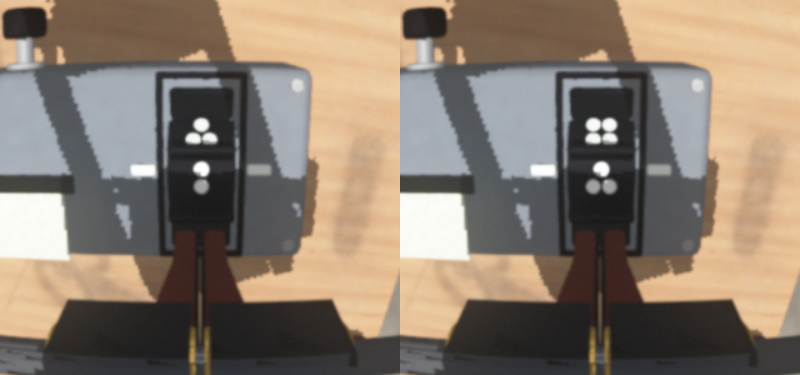

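Works: the wheel shows 2 (200,178), then 3 (600,178). One more push, then check the wheel and the tray.

```bash
python3 - <<'E'
from h import *
wheel(); c=capture("wrist")["image"][100:400,160:480]
move_ptp([*fr(MB,MA,-.11,-.06),.2],QM); move_gripper(.06)
t=capture("top");W=cloud(t)
x,y=own(W,TR,TA);Z=W[...,2]
ok=(abs(x)<.105)&(abs(y)<.11)&(Z>.038)&(Z<.075)
n,L=cv2.connectedComponents(ok.astype(np.uint8),connectivity=4)
for i in range(1,n):
    if (L==i).sum()>80:
        r=rect(W[L==i]); print(np.round(own(r[0],TR,TA),3),np.round(r[1]),round(r[2],1),np.percentile(Z[L==i],98).round(3))
cv2.imwrite("pics/w6.png",np.hstack([cv2.resize(c,(400,375)),cv2.resize(t["image"][190:290,380:485],(394,375))]))
print(current_clock())
E
```

```text
push False [-0.8 -0.5  0.3]
[0.052 0.056] [88. 37.] -3.9 0.065
[ 0.051 -0.058] [88. 37.] -3.3 0.065
[-0.052  0.057] [88. 37.] -3.7 0.065
[-0.053 -0.057] [89. 37.] -5.3 0.065
59.9333
```

View pics/w6.png

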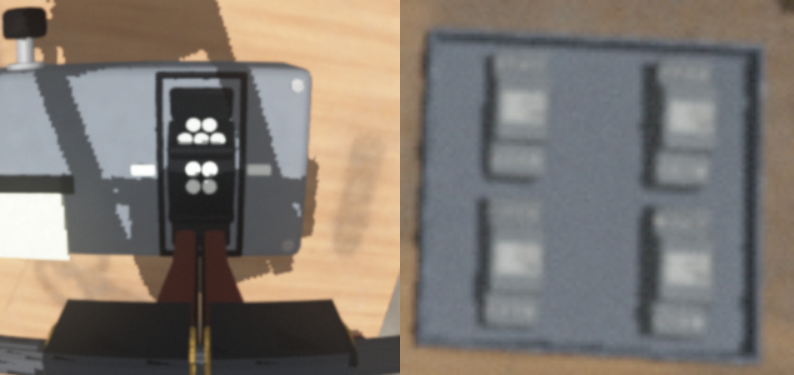

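The wheel shows 4 (200,178) and four modules stand flat within the tray. Now the knob.

```bash
python3 - <<'E'
from h import *
k=lambda x,z:[*fr(MB,MA,x,-.06),z]
print(k(-.09,0))
servo_line(k(-.09,.1),QM,rate=.2)
print("touch",servo_line(k(-.09,.012),QM,rate=.06,contact_N=5),current_position())
move_gripper(0); print("gap",current_finger_gap())
print("pull",servo_line(k(-.127,.012),QM,rate=.04,contact_N=25),current_force().round(1)); sleep(.5)
c=capture("scene")["image"]; print("gap",current_finger_gap(),current_position())
t=capture("top")["image"]
cv2.imwrite("pics/k1.png",np.hstack([cv2.resize(c[170:290,170:330],(400,300)),cv2.resize(t[215:305,180:300],(400,300))]))
E
```

```text
[np.float64(0.45261488576749626), np.float64(0.18290939468875084), 0]
touch False [0.45291002 0.18298858 0.01232022]
gap 0.02849272525628715
pull False [ 1.5  6.4 -5.1]
gap 0.02870926439077544 [0.41782868 0.17969192 0.0121525 ]
```

View pics/k1.png

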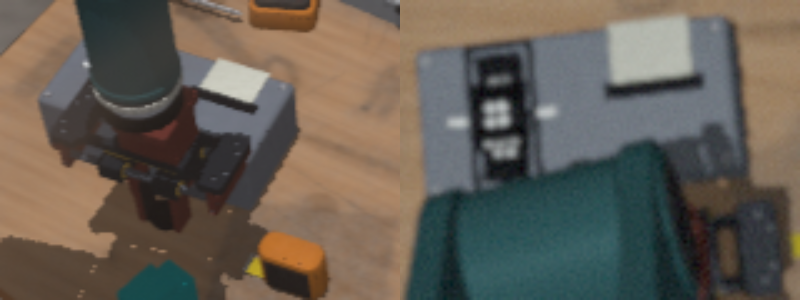

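The gripper travelled 35 mm against a hard stop with the gap held at 28.7 mm. I'll release, lift and verify the knob stayed out before pushing home.

```bash
cat >> h.py <<'E'
def knob():
    c=capture("wrist");W=wcloud(c);x,y=own(W);Z=W[...,2]
    s=(abs(y+.06)<.008)&(x<-.066)&(x>-.16)&(Z>.058)&(Z<.075)
    print("head own x",np.percentile(x[s],[3,97]).round(4),s.sum(),"ztop",np.percentile(Z[s],95).round(4)); return c
E
python3 - <<'E'
from h import *
k=lambda x,z:[*fr(MB,MA,x,-.06),z]
move_gripper(.06); servo_line(k(-.127,.1),QM,rate=.2); knob(); print(current_clock())
E
```

```text
head own x [-0.1349 -0.0842] 769 ztop 0.0668
65.7917
```

The head front is at own x −135 mm (home is −100), so the knob is fully out. Push home.

```bash
python3 - <<'E'
from h import *
k=lambda x,z:[*fr(MB,MA,x,-.06),z]
servo_line(k(-.125,.012),QM,rate=.1,contact_N=8); move_gripper(0); print("gap",current_finger_gap())
print("push",servo_line(k(-.087,.012),QM,rate=.04,contact_N=25),current_force().round(1)); sleep(.5); print(own(np.array(current_position())))
move_gripper(.06); servo_line(k(-.09,.15),QM,rate=.2); knob()
c=capture("wrist")["image"]
move_ptp([.3,.4,.3],QM)
t=capture("top")["image"]
cv2.imwrite("pics/f.png",np.hstack([cv2.resize(c[100:400,160:560],(400,300)),cv2.resize(t[150:350,170:500],(400,300))])); print(current_clock(),current_force().round(1))
E
```

```text
gap 0.029012391759164237
push False [-7.5  5.1 10.2]
(np.float64(-0.08994654692960366), np.float64(-0.059264624901089226))
head own x [-0.0998 -0.0782] 514 ztop 0.0669
71.85 [ 0.1  0.5 -0.3]
```

View pics/f.png

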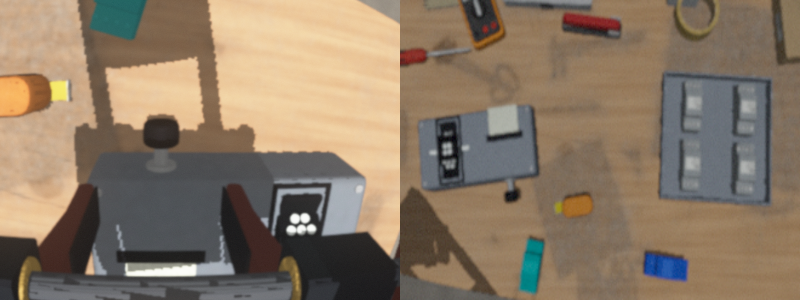

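The knob is home (head front at −99.8 mm, expected −100). The wheel shows 4 at (447,147), four modules are in the tray, and the tape (577,206) and stapler (590,25) look untouched. Handing in.

```bash
python3 -c "
from h import *
close_job()"
```

```text
the job is handed in; nothing more can be done
```

The job is done and handed in after about 72 s on the robot's clock. Four grey modules were present, so I put all four in the tray and rolled the wheel from 1 to 4. I then pulled the slide knob fully out and pushed it home.

**Last checks**
- **Modules:** before I used the knob, all four stood flat in the tray, at about x ±52 mm and y ±57 mm in its frame. They looked the same in the final picture.
- **Wheel:** it shows 4 dots.
- **Knob:** the head front measured −135 mm when out (35 mm of travel) and −99.8 mm at the end, against −100 expected for home.
- **Left alone:** the tape measure, stapler and both coloured look-alikes look unmoved in the final picture. I judged that by eye and did not measure it.

**What went wrong or disagreed**
- **Missed wheel pushes:** the first three passes over the wheel missed it. The closed fingertips end about 31 mm above the reported TCP, which disagrees with the description. I confirmed this by touching down on the marker's top and corrected for it. The next three pushes each added one.
- **Knocked module:** one module had moved about 2.5 cm before I reached it, so I measured it again and gripped it normally.

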